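Square up a brass blank and load the engraving rest

ROBOT

A 7-joint arm with a two-finger parallel gripper is mounted at the origin on a cart in front of the work surface, level with it; the furniture and walls round the work are solid. World frame = base frame: x ahead of the robot, y to its left, z up, the work surface at z = 0. Lengths are in m, angles in rad, forces in N, time in s.
With the tool pointing down it reaches from about 0.35 to 0.9 m from the base axis. Payload 8.1 kg.
Tool frame: the origin (TCP) lies midway between the tips of the shut fingers; the grasp point (between the pads) lies behind it (manip.pinch_z is the z of the grasp point in the tool frame, in m); z points along the fingers, x is the direction in which the jaws open and shut, and the axes are right-handed (so a half turn about z gives the same grasp; the last joint's range is limited). The gripper opens to 92 mm and grips with 3 to 60 N. Pads are 19 mm wide; open, the fingers measure 130 mm over their backs; the gripper's body (75 mm by 190 mm) begins 47 mm behind the grasp point.
Start: joints at [-1.221, 0.434, 0.025, 1.573, -0.012, 1.134, -0.075], TCP at [0.273, 0.562, 0.227] pointing down, gripper open.
Joint ranges: [-2.62, 2.62], [-0.44, 2.09], [-1.27, 1.32], [0.08, 2.57], [-1.32, 4.46], [0.12, 2], [-2.74, 2.74]. Speed limits (rad/s): [2.22, 2.22, 3.01, 3.01, 3.14, 3.14, 3.14].

INTERFACE

Orientations are given as a unit quaternion [w, x, y, z].
In Python, from station import readout, viewer, sign_off, manip gives the robot as it stands.
- The arm moves only by the tool send_rows, never from a script. Its argument "targets" is a list of rows, each an object with "delta_pos": the shift along the tool's x, y, z scaled (see below), a list of three; "delta_rot": the turn, a rotation vector about the tool's x, y, z scaled (see below), a list of three; "grip": the opening, from 0 (shut) to 1 (fully open). In form: [{"delta_pos": [tx, ty, tz], "delta_rot": [ax, ay, az], "grip": grip}, ...]. A call has 1 to 20 rows; each row is the pose to reach, as a shift and turn from the pose measured when the call began, along the tool's axes at that moment; what a row does not reach only later rows make up. The controller multiplies each number of a shift by 250 mm and each number of a turn by 90 degrees. A row lasts 1/8 s, in which the tool goes at most 62.5 mm and 10.7 degrees, less where a joint would pass 70% of its speed; a pose out of reach is approached as far as the arm can. A call with a number of a shift or a turn outside -1 to 1 is refused whole. A call with a gripper value outside its range is refused whole. The fingers move at their own pace and stop on an object; "force" is the grip in N (left out, the last holds). Time passes only in rows, so rows that repeat a pose let the fingers close. It gives the time, the measured TCP pose, the force and the opening at its end, in the units of the state.
- readout.get_obs(): the state, without advancing time (a new reading comes with each control period).
- viewer.read_camera(name): name is "scene" or "top"; returns a dict with "image" (420x560x3 uint8, red, green, blue), "range_z" (420x560 float32, m along the optical axis (not along the pixel's ray), 0 where there is no reading), "fov_y" (degrees; the focal length in pixels is half the picture's height over the tangent of half this angle, whatever the lens; pixels are square), "cx", "cy" (the principal point, pixels), "R" (3x3) and "t" (3): a world point X has camera coordinates R X + t. Camera axes: x right, y down, z forward; pixel columns grow to the right and rows downward; lengths in m; the calibration is good to about 2 mm. A picture is of the moment at which its call begins.
- sign_off(): hands the job in, once; it reports no verdict.
The state is a dict: "t": time; "qpos": joint angles; "qd": joint speeds; "effort": joint torques, N m; "position": TCP position; "ee_rot": TCP orientation; "ft_force": force on the tool from outside, world axes, zero at the start; "moment": the same for the moment, N m; "grip_width": finger opening in m.
Only numpy, scipy, OpenCV 4.12 (cv2) and the standard library are available. Lean on these libraries where they do the work, as an engineer would, in place of code of your own. Each camera call takes 0.05 s, during which the arm holds its last target. There are 200 camera calls.

TASK

Slide the brass blank across the dark squaring plate, without lifting it, until it sits fully home in the corner of the two steel fences, and let go of it there. Then grip it freshly by its two long sides, lift it straight up well clear of the fences, and lay it, without dropping it, flat on the sloping deck of the engraving rest, between the two guides and with its lower end fully home against the ledge. Let go and leave the other things on the bench alone.

Things in the scene. Friction and masses are not known exactly. Their poses are not given: they have to be found in the camera images.
- squaring_plate: Fixed dark steel plate 150 x 130 x 12 mm (its x, y, z) on the bench; origin at the centre of its underside, bed at z = +12 mm. On it two bright fences, 14 mm high, 10 mm thick: far fence along y, inner face at x = +60 mm (y -53 to +47); left fence along x, inner face at y = +50 mm, only from x = +31 to +60, so the near half of a blank in the corner is free at both sides.
- corner_home (a point): Point on the squaring plate's bed where the centre of the blank's underside lies when the blank is home in the corner, long sides along the plate's x: at (+25, +32, +12) mm in the plate's frame, with the plate's axes.
- blank: Loose flat brass rectangle 70 x 36 x 6 mm (along its x, y, z), about 0.13 kg, with a dark border line and two black dots on top; origin at the centre of its underside, z up. It starts lying askew (up to 0.4 rad) on the bed of the squaring plate, its x axis roughly along the plate's x.
- rest_stand: Fixed stand of the engraving rest, dark base 120 x 100 x 8 mm; origin at the centre of its underside, z up; the deck faces its -x side.
- rest_deck: Bright sloping deck 100 x 84 x 8 mm, fixed, 25 deg from level. Origin on its upper face, 52 mm above the bench: the home of the blank's underside centre. z = outward normal, x up the slope (away from the robot). Ledge 5 mm high across the low end, face at x = -35 mm. Guides 8 mm high, inner faces at y = +-20 mm, x from +6 to +40 mm; below them the sides are free. Friction may hold the blank.
- loupe: Bystander: black loupe, a cup 29 mm wide and 24 mm high, loose, origin under its centre.
- file_flat: Bystander: flat file with red handle, 208 x 18 x 18 mm, loose, origin under its centre.
- jar_flux: Bystander: white jar with black cap, 34 mm wide, 48 mm high, loose, origin under its centre.
- pliers_red: Bystander: red-handled pliers 126 x 44 x 11 mm, loose, origin under their centre.
Not all that is in view belongs to the job. Of the things that look like the squaring_plate, take the one that is farthest to the robot's right at the start.

How it is judged:
On the way, in this order (a step that is already met when the one before it is completed fails the run):
1. the blank lies flat and square, home in the corner of the fences (centre within 2.5 mm, turn within 0.05 rad), let go (horizontal distance between blank and corner_home below 0.0025 m and z of blank in the frame of corner_home below 0.002 m and angle between the x axis of blank and the x axis of squaring_plate, either way round below 0.05 rad and contact force between blank and the fingers below 0.2 N and linear speed of blank below 0.01 m/s), for 0.2 s.
2. the blank is laid flat on the sloping deck while the fingers still hold it (distance between blank and rest_deck below 0.02 m and z of blank in the frame of rest_deck below 0.003 m and angle between the z axis of blank and the z axis of rest_deck, either way round below 0.12 rad and contact force between blank and rest_deck above 0.1 N and contact force between blank and the fingers above 0.5 N), for 0.1 s.
At the end, for the whole second after the job is handed in: The blank lies at rest and released on the sloping deck of the engraving rest: flat on it (within 2 mm and 0.06 rad), between the two guides, its lower end within 3 mm of the ledge and its long sides along the slope within 0.09 rad (x of blank in the frame of rest_deck between -0.003 and 0.003 m and y of blank in the frame of rest_deck between -0.003 and 0.003 m and z of blank in the frame of rest_deck between -0.002 and 0.002 m and angle between the z axis of blank and the z axis of rest_deck, either way round below 0.06 rad and angle between the x axis of blank and the x axis of rest_deck, either way round below 0.09 rad and linear speed of blank below 0.01 m/s); the robot touches nothing.
It fails at once if the blank is lifted off the squaring plate's bed, low, away from the corner instead of slid (or is carried off sideways before it is well clear) (z of blank in the frame of corner_home between 0.006 and 0.016 m and horizontal distance between blank and corner_home between 0.025 and 0.09 m).
It fails at once if a bystander (loupe, file, jar or pliers) is moved by more than 20 mm (distance of any of loupe, file_flat, jar_flux, pliers_red from where it was at the start of the episode above 0.02 m).
It also fails if it takes over 67 s, if anything falls off the work surface, if the arm or the gripper's body presses on something with over 40 N, if the wrist force passes 120 N, or if a joint passes its speed limit or range.

## Working session

There is one attempt and no reset: what is moved stays moved. The work goes in short steps, Python scripts to look and compute and a tool call to move; the robot and the scene stay as the last step left them, time stands still between calls to the robot, and variables do not carry over. Pictures are saved under pics/ and viewed, about 8 in all and at most 12, crops included, and the job is handed in when it is done.

Besides the shell and the picture viewer there is one more tool, called after "Call:" as name([rows], argument=value, ...), one row to a line, values as JSON. send_rows: Moves the arm, as the interface text tells. Shifts and turns lie within -1 to 1; 1 stands for 250 mm of shift or 90 degrees of turn. Its arguments: {"type":"object","properties":{"targets":{"type":"array"},"force":{"type":"number"}},"required":["targets"]}

```bash
ls; mkdir -p pics; cat > h.py <<'E'
import numpy as np, cv2
from station import readout, viewer, sign_off, manip
from scipy.spatial.transform import Rotation as Ro
def cam(n):
    c=viewer.read_camera(n); h=c["image"].shape[0]
    c["f"]=h/2/np.tan(np.radians(c["fov_y"])/2); c["R"]=np.array(c["R"]); c["t"]=np.array(c["t"]); return c
def save(c,p): cv2.imwrite(p,c["image"][:,:,::-1])
def ray(c,uv,z):
    uv=np.atleast_2d(uv).astype(float)
    d=np.c_[(uv[:,0]-c["cx"])/c["f"],(uv[:,1]-c["cy"])/c["f"],np.ones(len(uv))]@c["R"]
    o=-c["R"].T@c["t"]; return o+d*((z-o[2])/d[:,2])[:,None]
def cloud(c):
    v,u=np.mgrid[:c["image"].shape[0],:c["image"].shape[1]]; z=c["range_z"]
    P=np.stack([(u-c["cx"])/c["f"]*z,(v-c["cy"])/c["f"]*z,z],-1)
    return (P-c["t"])@c["R"]
def proj(c,X):
    q=np.atleast_2d(X)@c["R"].T+c["t"]; return np.c_[q[:,0]/q[:,2]*c["f"]+c["cx"],q[:,1]/q[:,2]*c["f"]+c["cy"]]
E
python3 - <<'E'
from h import *
print(readout.get_obs()); print(manip.pinch_z,[a for a in dir(manip) if a[0]!='_'])
for n in("top","scene"):
    c=cam(n); save(c,f"pics/{n}0.png"); print(n,c["f"],c["cx"],c["cy"],-c["R"].T@c["t"],c["R"].round(3).tolist())
E
```

```text
pics
{'t': 0.0, 'qpos': array([-1.22056697,  0.43520181,  0.02500108,  1.57409123, -0.01160271,
        1.13398394, -0.07509126]), 'qd': array([ 0.00177734,  0.0007058 , -0.00131457, -0.00027283, -0.00026172,
       -0.00075944,  0.00129445]), 'effort': array([-6.67128552e-05, -6.67845440e+01,  9.84774716e-01, -3.14468157e+01,
       -6.08104491e-02,  4.28172550e-02,  1.59838828e-04]), 'position': array([0.27328973, 0.56152453, 0.22596071]), 'ee_rot': array([ 4.69380189e-04,  8.47817621e-01,  5.30287366e-01, -6.09878644e-04]), 'ft_force': array([-0.17930113, -1.0091485 ,  0.31144462]), 'moment': array([-0.01634034, -0.02343602,  0.0099558 ]), 'grip_width': 0.09172905857606733}
-0.0188 ['PlanningError', 'pinch_z']
top 424.52514763880873 266.21254962063057 201.5959746035615 [0.35309741 0.11230119 1.1479833 ] [[-0.006, -1.0, -0.008], [-0.982, 0.007, -0.187], [0.187, 0.006, -0.982]]
scene 535.5714249099507 272.1758104074603 207.76941274940805 [-0.00204359 -0.53061693  1.14592493] [[0.763, -0.646, 0.009], [-0.503, -0.603, -0.62], [0.406, 0.469, -0.785]]
```

View pics/top0.png

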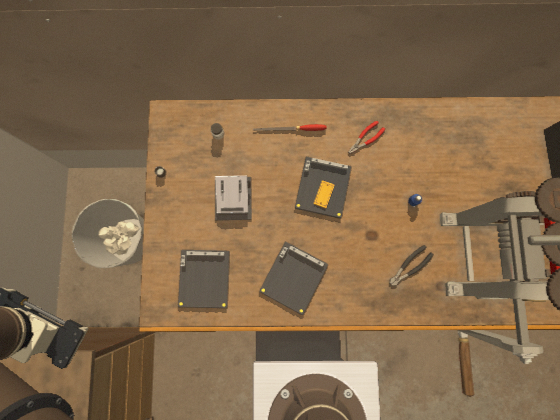

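View pics/scene0.png

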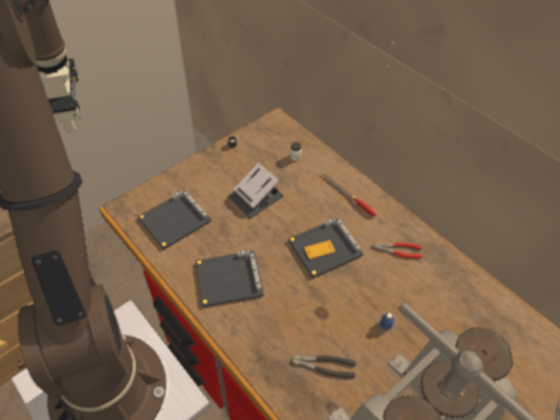

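The top view shows three plates. The rightmost is at (324,187) and carries the blank at (324,194). The rest is at (233,197), and the deck's low end faces the robot. I'll look at zoomed crops next.

```bash
python3 - <<'E'
from h import *
t=cam("top"); s=cam("scene")
a=t["image"][150:225,205:360]; b=s["image"][155:280,225:370]
a=cv2.resize(a,None,fx=5,fy=5,interpolation=cv2.INTER_CUBIC)[:,:775]; b=cv2.resize(b,None,fx=5,fy=5,interpolation=cv2.INTER_CUBIC)
cv2.imwrite("pics/a.png",a[:,:,::-1]); cv2.imwrite("pics/b.png",cv2.resize(b,(725,600))[:,:,::-1])
for n,c in(("top",t),("scene",s)):
    P=cloud(c); hsv=cv2.cvtColor(c["image"],cv2.COLOR_RGB2HSV)
    m=((hsv[...,0]>12)&(hsv[...,0]<32)&(hsv[...,1]>200)&(hsv[...,2]>150)).astype(np.uint8)
    k,l,st,ce=cv2.connectedComponentsWithStats(m)
    for i in range(1,k):
        if st[i,4]>3 and st[i,4]<2000: print(n,st[i],ce[i].round(2),ray(c,ce[i],.012 if st[i,4]<60 else .018).round(4), np.median(P[l==i],0).round(4))
E
```

```text
top [318 196   2   3   4] [318.25 197.  ] [[ 0.5816 -0.0223  0.012 ]] [ 0.5808 -0.0211  0.0173]
top [556 326   3   3   4] [557.   327.25] [[ 0.2361 -0.6244  0.012 ]] [ 0.2342 -0.6334 -0.0029]
```

View pics/a.png

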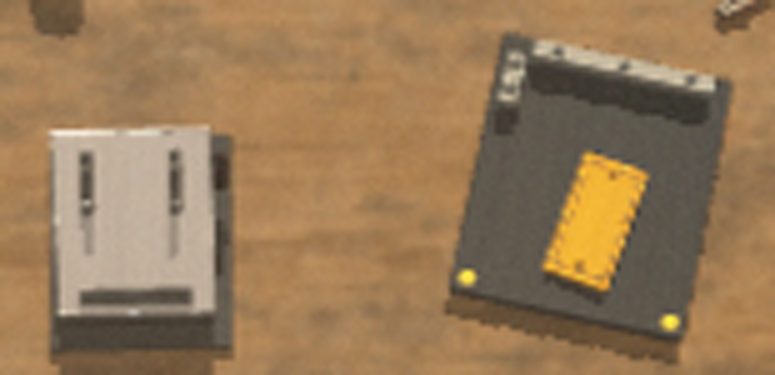

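View pics/b.png

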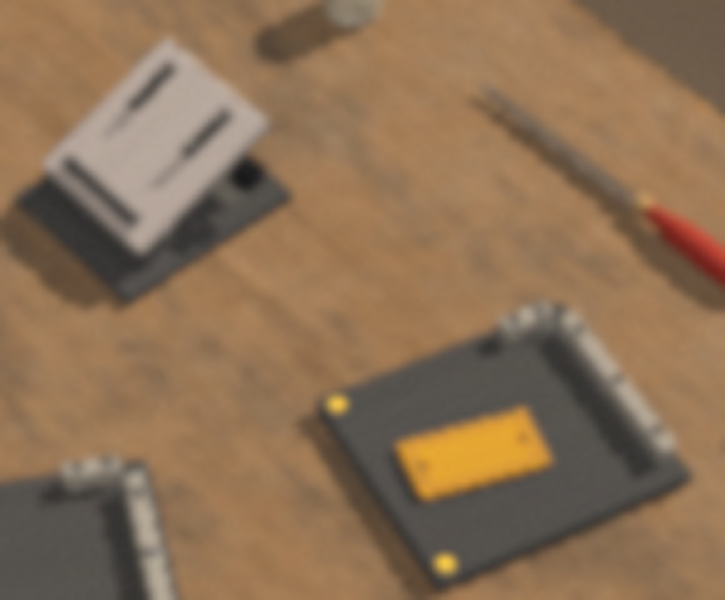

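```bash
cat > m.py <<'E'
from h import *
def region(c,mask,roi):
    x0,y0,x1,y1=roi; mm=np.zeros(mask.shape,np.uint8); mm[y0:y1,x0:x1]=mask[y0:y1,x0:x1]
    k,l,st,ce=cv2.connectedComponentsWithStats(mm); return [(l==i,st[i],ce[i]) for i in range(1,k) if st[i,4]>5]
def rect(c,m,z):
    "minAreaRect in world of a mask, outline points at height z"
    v,u=np.nonzero(m); X=ray(c,np.c_[u,v],z)[:,:2]
    (a,b),(w,h),an=cv2.minAreaRect((X*1000).astype(np.float32)); an=an if w>h else an+90
    return np.round([a,b,max(w,h),min(w,h),(an+90)%180-90],1)
def masks(c):
    h=cv2.cvtColor(c["image"],cv2.COLOR_RGB2HSV).astype(int); H,S,V=h[...,0],h[...,1],h[...,2]
    return dict(blank=(H>15)&(H<25)&(S>170)&(V>130),dot=(H>=24)&(H<36)&(S>120)&(V>140),bright=(S<60)&(V>125))
E
python3 - <<'E'
from m import *
R=dict(top=[(290,150,360,225),(205,165,255,225)],scene=[(285,210,370,280),(225,155,290,225)])
for n in R:
    c=cam(n); M=masks(c); P=cloud(c)
    for k,z in(("blank",.018),("dot",.012),("bright",.026)):
        for m,st,ce in region(c,M[k],R[n][0]): print(n,k,st[4],ce.round(1),ray(c,ce,z)[0,:2].round(4),rect(c,m,z),"depthZ",np.median(P[m],0).round(4))
    for m,st,ce in region(c,M["bright"],R[n][1]):
        if st[4]<80: continue
        X=P[cv2.erode(m.astype(np.uint8),np.ones((3,3)))>0]; A=np.c_[X[:,:2],np.ones(len(X))]
        w=np.linalg.lstsq(A,X[:,2],rcond=None)[0]; r=X[:,2]-A@w
        nn=np.array([-w[0],-w[1],1]);nn/=np.linalg.norm(nn)
        print(n,"deck",st,"n",nn.round(3),"tilt",np.degrees(np.arccos(nn[2])).round(1),"yaw",np.degrees(np.arctan2(-nn[1],-nn[0])).round(1),"rms",r.std(),"mean",X.mean(0).round(4),X[:,2].min(),X[:,2].max())
E
```

```text
top blank 315 [323.6 193.8] [ 0.5892 -0.0365] [588.9 -36.7  69.6  35.1 -21.6] depthZ [ 0.5887 -0.0366  0.0182]
top bright 98 [328.8 162.8] [ 0.6741 -0.0522] [674.  -53.1  99.8   8.3  76.9] depthZ [ 0.6739 -0.0526  0.0265]
top bright 34 [307.  164.9] [0.6687 0.0075] [669.    7.3  27.5  10.6 -14.8] depthZ [0.6691 0.0074 0.0262]
top deck [ 215  176   33   37 1074] n [0.721 0.368 0.587] tilt 54.1 yaw -153.0 rms 0.06667840088381446 mean [0.5848 0.2109 0.0589] 0.029407215863379185 1.1479832951995055
scene blank 315 [319.  249.5] [ 0.5849 -0.0355] [584.8 -35.4  68.8  35.1 -21.5] depthZ [ 0.5837 -0.0357  0.0184]
scene bright 29 [330.  220.7] [0.6651 0.0085] [665.5   8.2  28.2   9.4  -8.9] depthZ [0.6646 0.009  0.0262]
scene bright 105 [347.8 234.1] [ 0.6702 -0.052 ] [670.5 -51.   98.3   9.2  77.4] depthZ [ 0.669  -0.0523  0.0264]
scene deck [234 164  45  43 889] n [-0.422 -0.002  0.907] tilt 24.9 yaw 0.2 rms 0.0028722075008921787 mean [0.5818 0.2096 0.0531] 0.029100149706248003 0.07657066092315623
```

```bash
cat > deck.py <<'E'
from m import *
from scipy.optimize import minimize
R=dict(top=(205,165,255,225),scene=(225,155,290,225))
for n in R:
    c=cam(n); h=cv2.cvtColor(c["image"],cv2.COLOR_RGB2HSV); P=cloud(c)
    m,st,ce=max(region(c,masks(c)["bright"],R[n]),key=lambda a:a[1][4])
    X=P[m]; X=X[(X[:,2]>.02)&(X[:,2]<.09)]
    for _ in range(4):
        A=np.c_[X[:,:2],np.ones(len(X))]; w=np.linalg.lstsq(A,X[:,2],rcond=None)[0]; r=X[:,2]-A@w; k=abs(r)<max(.0015,2*r.std()); X=X[k]
    nn=np.array([-w[0],-w[1],1]);nn/=np.linalg.norm(nn)
    # plane coords: a = in-plane uphill at yaw 0, b = y ; q = point of the plane with z=.052
    ux=np.array([np.cos(np.radians(25)),0,np.sin(np.radians(25))]); N=np.array([-ux[2],0,ux[0]])
    q=np.array([(0.052-w[2]-w[1]*.21)/w[0],.21,.052])
    def plane(uv,lift=0):
        d=np.c_[(uv[:,0]-c["cx"])/c["f"],(uv[:,1]-c["cy"])/c["f"],np.ones(len(uv))]@c["R"]; o=-c["R"].T@c["t"]
        Y=o+d*(((q+lift*N-o)@N)/(d@N))[:,None]; return np.c_[(Y-q)@ux,Y[:,1]]*1000
    def rc(mm,lift=0):
        v,u=np.nonzero(mm); (a,b),(x,y),an=cv2.minAreaRect(plane(np.c_[u,v],lift).astype(np.float32)); return np.round([a,b,x,y,an],1)
    print(n,"tilt,yaw",np.degrees([np.arccos(nn[2]),np.arctan2(-nn[1],-nn[0])]).round(1),"rms",r.std().round(5),"x at z=.052:",q[0].round(4),"rect a,b:",rc(m))
    # dark parts inside the deck outline
    hull=np.zeros(m.shape,np.uint8); cv2.fillConvexPoly(hull,cv2.convexHull(np.argwhere(m)[:,::-1].astype(np.int32)),1)
    dk=(cv2.erode(hull,np.ones((3,3)))>0)&(h[...,2]<80)
    for mm,s,e in region(c,dk,R[n]): print("  dark",s[4],rc(mm),"centroid",plane(e[None])[0].round(1),"lift5",plane(e[None],.005)[0].round(1),"lift8",plane(e[None],.008)[0].round(1))
E
python3 deck.py
```

```text
top tilt,yaw [24.8  0.4] rms 0.00181 x at z=.052: 0.5828 rect a,b: [1.000e-01 2.122e+02 8.490e+01 9.760e+01 8.960e+01]
scene tilt,yaw [24.5  0.5] rms 0.0024 x at z=.052: 0.5796 rect a,b: [  0.3 211.8  99.6  85.2   0.9]
```

```bash
cat > go.py <<'E'
from h import *
import sys
# go.py x y z yaw(deg, blank x-axis yaw) tilt(deg): tool y axis = -(blank x)?? chosen: tool x at yaw+90, tool z = -normal
def tgt(yaw,tilt=0):
    base=Ro.from_euler('z',yaw+90,degrees=True)*Ro.from_euler('x',180,degrees=True)  # tool x -> yaw+90, z down
    ax=np.array([-np.sin(np.radians(yaw)),np.cos(np.radians(yaw)),0])
    return Ro.from_rotvec(-np.radians(tilt)*ax)*base
def delta(p,yaw,tilt=0):
    o=readout.get_obs(); q=o["ee_rot"]; R=Ro.from_quat([q[1],q[2],q[3],q[0]])
    d=R.inv().apply(np.array(p)-o["position"])/.25; r=(R.inv()*tgt(yaw,tilt)).as_rotvec()/(np.pi/2)
    return d.round(4),r.round(4)
if __name__=="__main__":
    a=[float(v) for v in sys.argv[1:]]; o=readout.get_obs(); print(o["t"],o["position"].round(4),o["ft_force"].round(1),o["qpos"].round(2)); print(*delta(a[:3],*a[3:]))
E
python3 go.py .573 -.0305 .12 -21.5; python3 -c "
from go import *
print(tgt(0,25).as_matrix().round(2))"
```

```text
0.4 [0.2734 0.562  0.2266] [-0.1  0.4 -0.3] [-1.22  0.43  0.03  1.57 -0.01  1.13 -0.08]
[-1.6065  2.1144  0.4269] [ 0.      0.0001 -0.0495]
[[ 0.    0.91  0.42]
 [ 1.   -0.    0.  ]
 [ 0.    0.42 -0.91]]
```

Call:
send_rows([
  {"delta_pos": [-0.15, 0.2, 0], "delta_rot": [0, 0, 0], "grip": 0.65},
  {"delta_pos": [-0.3, 0.4, 0], "delta_rot": [0, 0, 0], "grip": 0.65},
  {"delta_pos": [-0.45, 0.6, 0], "delta_rot": [0, 0, 0], "grip": 0.65},
  {"delta_pos": [-0.6, 0.8, 0], "delta_rot": [0, 0, 0], "grip": 0.65},
  {"delta_pos": [-0.75, 1, 0], "delta_rot": [0, 0, 0], "grip": 0.65},
])

```text
t: 1.02
position: [0.4169, 0.2822, 0.227]
ee_rot: [-0.0, 0.848, 0.53, 0.0]
ft_force: [1.1, -0.7, 0.1]
grip_width: 0.0599
```

Call:
send_rows([
  {"delta_pos": [-0.15, 0.2, 0], "delta_rot": [0, 0, 0], "grip": 0.65},
  {"delta_pos": [-0.3, 0.4, 0], "delta_rot": [0, 0, 0], "grip": 0.65},
  {"delta_pos": [-0.45, 0.6, 0], "delta_rot": [0, 0, 0], "grip": 0.65},
  {"delta_pos": [-0.6, 0.8, 0], "delta_rot": [0, 0, 0], "grip": 0.65},
  {"delta_pos": [-0.75, 1, 0], "delta_rot": [0, 0, 0], "grip": 0.65},
])

```text
t: 1.65
position: [0.5596, 0.0042, 0.2273]
ee_rot: [0.0, 0.848, 0.53, 0.001]
ft_force: [2.0, 0.7, 1.1]
grip_width: 0.0599
```

```bash
python3 go.py .573 -.0305 .08 -21.5
```

```text
1.65 [0.5596 0.0042 0.2273] [2.  0.7 1.1] [-0.32  0.33  0.29  1.75 -0.11  1.07  1.12]
[-0.1022  0.1082  0.589 ] [ 0.0006 -0.0008 -0.0491]
```

Call:
send_rows([
  {"delta_pos": [-0.1022, 0.1082, 0.2], "delta_rot": [0, 0, -0.049], "grip": 0.65},
  {"delta_pos": [-0.1022, 0.1082, 0.4], "delta_rot": [0, 0, -0.049], "grip": 0.65},
  {"delta_pos": [-0.1022, 0.1082, 0.589], "delta_rot": [0, 0, -0.049], "grip": 0.65},
  {"delta_pos": [-0.1022, 0.1082, 0.589], "delta_rot": [0, 0, -0.049], "grip": 0.65},
])

```text
t: 2.15
position: [0.5703, -0.0305, 0.0772]
ee_rot: [-0.002, 0.827, 0.563, -0.002]
ft_force: [-0.9, 0.1, 0.9]
grip_width: 0.0598
```

```bash
python3 go.py .573 -.0305 .014 -21.5; python3 - <<'E'
from h import *
c=cam("scene");a=c["image"][150:290,230:400]; d=cam("top")["image"][140:240,270:390]
cv2.imwrite("pics/c.png",np.hstack([cv2.resize(a,(480,400)),cv2.resize(d,(310,400))])[:,:,::-1])
E
```

```text
2.15 [ 0.5703 -0.0305  0.0772] [-0.9  0.1  0.9] [-0.21  0.52  0.24  1.88 -0.17  0.77  1.32]
[0.0043 0.0114 0.2527] [-0.0033  0.001  -0.0003]
```

View pics/c.png

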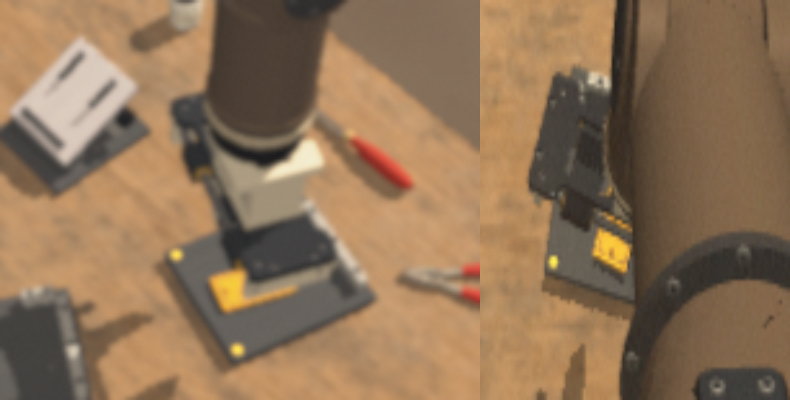

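The gripper is over the blank: the blank shows at (245,285) in the left crop, with the jaws across its long sides. I'll descend and grip.

Call:
send_rows([
  {"delta_pos": [0.0043, 0.0114, 0.12], "delta_rot": [-0.003, 0.001, 0], "grip": 0.65},
  {"delta_pos": [0.0043, 0.0114, 0.22], "delta_rot": [-0.003, 0.001, 0], "grip": 0.65},
  {"delta_pos": [0.0043, 0.0114, 0.2527], "delta_rot": [-0.003, 0.001, 0], "grip": 0.65},
  {"delta_pos": [0.0043, 0.0114, 0.2527], "delta_rot": [-0.003, 0.001, 0], "grip": 0.65},
])

```text
t: 2.75
position: [0.5777, -0.0304, 0.0193]
ee_rot: [0.002, 0.827, 0.563, 0.004]
ft_force: [0.7, -0.9, 0.5]
grip_width: 0.0597
```

Call:
send_rows([
  {"delta_pos": [0, 0, 0], "delta_rot": [0, 0, 0], "grip": 0.3},
  {"delta_pos": [0, 0, 0], "delta_rot": [0, 0, 0], "grip": 0.3},
  {"delta_pos": [0, 0, 0], "delta_rot": [0, 0, 0], "grip": 0.3},
  {"delta_pos": [0, 0, 0], "delta_rot": [0, 0, 0], "grip": 0.3},
], force=10)

```text
t: 3.25
position: [0.5777, -0.0304, 0.0194]
ee_rot: [0.002, 0.827, 0.563, 0.004]
ft_force: [-1.1, -0.2, 0.0]
grip_width: 0.0286
```

```bash
python3 go.py .60 -.02 .014 -13
```

```text
3.25 [ 0.5777 -0.0304  0.0194] [-1.1 -0.2  0. ] [-0.19  0.61  0.21  1.91 -0.2   0.64  1.34]
[0.0712 0.0676 0.0226] [ 0.0052 -0.002  -0.0944]
```

Not down far enough: the fingers closed just above the blank. I'll reopen and go lower.

Call:
send_rows([
  {"delta_pos": [0, 0, 0], "delta_rot": [0, 0, 0], "grip": 0.65},
  {"delta_pos": [0, 0, 0], "delta_rot": [0, 0, 0], "grip": 0.65},
  {"delta_pos": [0, 0, 0], "delta_rot": [0, 0, 0], "grip": 0.65},
])

```text
t: 3.62
position: [0.5777, -0.0304, 0.0194]
ee_rot: [0.002, 0.827, 0.563, 0.004]
ft_force: [-0.6, -0.3, 0.2]
grip_width: 0.0536
```

```bash
python3 go.py .573 -.0305 .014 -21.5
```

```text
3.625 [ 0.5777 -0.0304  0.0194] [-0.6 -0.3  0.2] [-0.19  0.61  0.21  1.91 -0.2   0.64  1.34]
[-0.0073 -0.0175  0.0213] [ 0.005  -0.0023  0.    ]
```

Call:
send_rows([
  {"delta_pos": [-0.0073, -0.0175, 0.0213], "delta_rot": [0.005, -0.002, 0], "grip": 0.65},
  {"delta_pos": [-0.0073, -0.0175, 0.0213], "delta_rot": [0.005, -0.002, 0], "grip": 0.65},
  {"delta_pos": [-0.0073, -0.0175, 0.0213], "delta_rot": [0.005, -0.002, 0], "grip": 0.65},
])

```text
t: 4.0
position: [0.5729, -0.0305, 0.0139]
ee_rot: [-0.0, 0.827, 0.563, 0.0]
ft_force: [0.0, 0.3, 0.1]
grip_width: 0.0601
```

```bash
python3 go.py .573 -.0305 .014 -21.5
```

```text
4.0 [ 0.5729 -0.0305  0.0139] [0.  0.3 0.1] [-0.19  0.62  0.21  1.91 -0.2   0.63  1.35]
[ 0.0002  0.0003 -0.0004] [-0.0001 -0.0002  0.    ]
```

Call:
send_rows([
  {"delta_pos": [0, 0, 0], "delta_rot": [0, 0, 0], "grip": 0.3},
  {"delta_pos": [0, 0, 0], "delta_rot": [0, 0, 0], "grip": 0.3},
  {"delta_pos": [0, 0, 0], "delta_rot": [0, 0, 0], "grip": 0.3},
  {"delta_pos": [0, 0, 0], "delta_rot": [0, 0, 0], "grip": 0.3},
], force=12)

```text
t: 4.5
position: [0.573, -0.0304, 0.014]
ee_rot: [-0.0, 0.827, 0.563, 0.0]
ft_force: [-0.1, -0.3, -0.1]
grip_width: 0.0357
```

```bash
python3 go.py .60 -.02 .014 -13; python3 - <<'E'
from m import *
for n in("top","scene"):
    c=cam(n);M=masks(c)
    for m,st,ce in region(c,M["blank"],(285,150,375,285)): 
        if st[4]>40: print(n,rect(c,m,.018),st)
E
```

```text
4.5 [ 0.573  -0.0304  0.014 ] [-0.1 -0.3 -0.1] [-0.19  0.62  0.21  1.91 -0.2   0.63  1.35]
[ 0.0784  0.0853 -0.0001] [-0.0001 -0.0003 -0.0944]
```

```bash
python3 go.py .617 -.0115 .014 -13
```

```text
4.6 [ 0.573  -0.0304  0.014 ] [-0.3  0.5  0.7] [-0.19  0.62  0.21  1.91 -0.2   0.63  1.35]
[ 1.349e-01  1.360e-01 -1.000e-04] [-0.     -0.0003 -0.0944]
```

Call:
send_rows([
  {"delta_pos": [0.0225, 0.0225, 0], "delta_rot": [0, 0, -0.016], "grip": 0.3},
  {"delta_pos": [0.045, 0.045, 0], "delta_rot": [0, 0, -0.031], "grip": 0.3},
  {"delta_pos": [0.0675, 0.068, 0], "delta_rot": [0, 0, -0.047], "grip": 0.3},
  {"delta_pos": [0.09, 0.0905, 0], "delta_rot": [0, 0, -0.063], "grip": 0.3},
  {"delta_pos": [0.1125, 0.113, 0], "delta_rot": [0, 0, -0.079], "grip": 0.3},
  {"delta_pos": [0.135, 0.136, 0], "delta_rot": [0, 0, -0.094], "grip": 0.3},
  {"delta_pos": [0.135, 0.136, 0], "delta_rot": [0, 0, -0.094], "grip": 0.3},
  {"delta_pos": [0.135, 0.136, 0], "delta_rot": [0, 0, -0.094], "grip": 0.3},
])

```text
t: 5.6
position: [0.6173, -0.0113, 0.014]
ee_rot: [-0.0, 0.783, 0.622, 0.0]
ft_force: [0.5, 0.7, 0.9]
grip_width: 0.0359
```

```bash
python3 go.py .617 -.0115 .014 -13; python3 - <<'E'
from m import *
for n in("top","scene"):
    c=cam(n);M=masks(c)
    for m,st,ce in region(c,M["blank"],(285,150,375,285)): 
        if st[4]>10: print(n,rect(c,m,.018),st)
    save(c,f"pics/{n}1.png")
a=cv2.imread("pics/scene1.png")[190:290,270:390]; b=cv2.imread("pics/top1.png")[140:220,290:370]
cv2.imwrite("pics/d.png",np.hstack([cv2.resize(a,(480,400)),cv2.resize(b,(310,400))]))
E
```

```text
5.6 [ 0.6173 -0.0113  0.014 ] [0.5 0.7 0.9] [-0.19  0.66  0.17  1.8  -0.17  0.69  1.43]
[-0.001  -0.0008 -0.0001] [ 0.0003 -0.0005 -0.0004]
scene [602.5 -10.1  34.   14.7  76.4] [313 235   9  11  56]
```

View pics/d.png

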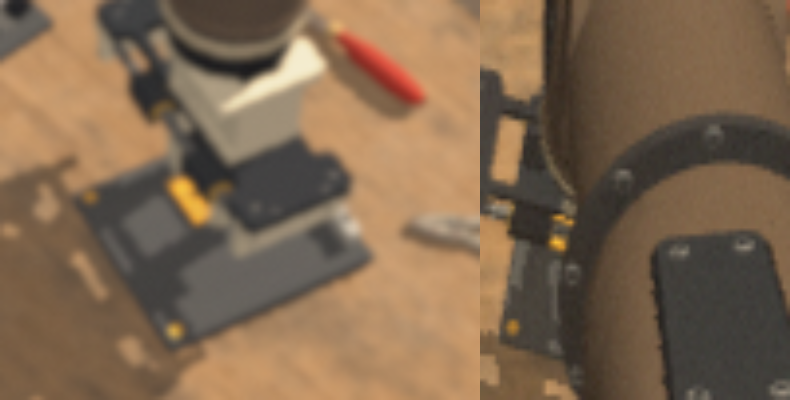

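Call:
send_rows([
  {"delta_pos": [0.012, 0.012, 0], "delta_rot": [0, 0, 0], "grip": 0.3},
  {"delta_pos": [0.02, 0.02, 0], "delta_rot": [0, 0, 0], "grip": 0.3},
  {"delta_pos": [0.02, 0.02, 0], "delta_rot": [0, 0, 0], "grip": 0.3},
])

```text
t: 6.08
position: [0.6233, -0.0074, 0.014]
ee_rot: [-0.0, 0.783, 0.622, 0.0]
ft_force: [0.6, 1.0, -0.1]
grip_width: 0.0356
```

Call:
send_rows([
  {"delta_pos": [0.005, 0.0, 0], "delta_rot": [0, 0, 0], "grip": 0.3},
  {"delta_pos": [0.005, 0.0, 0], "delta_rot": [0, 0, 0], "grip": 0.3},
])

```text
t: 6.32
position: [0.6237, -0.0061, 0.014]
ee_rot: [0.0, 0.783, 0.622, 0.001]
ft_force: [0.1, -0.6, 0.0]
grip_width: 0.0358
```

Call:
send_rows([
  {"delta_pos": [0.005, 0.0, 0], "delta_rot": [0, 0, 0], "grip": 0.3},
  {"delta_pos": [0.005, 0.0, 0], "delta_rot": [0, 0, 0], "grip": 0.3},
])

```text
t: 6.58
position: [0.624, -0.0049, 0.014]
ee_rot: [0.0, 0.783, 0.622, 0.001]
ft_force: [-0.1, -0.9, 0.6]
grip_width: 0.0355
```

Call:
send_rows([
  {"delta_pos": [0.005, 0.0, 0], "delta_rot": [0, 0, 0], "grip": 0.3},
  {"delta_pos": [0.005, 0.0, 0], "delta_rot": [0, 0, 0], "grip": 0.3},
])

```text
t: 6.82
position: [0.624, -0.0046, 0.014]
ee_rot: [0.0, 0.783, 0.622, 0.0]
ft_force: [-2.0, -4.5, 2.1]
grip_width: 0.0355
```

Call:
send_rows([
  {"delta_pos": [0.005, 0.0, 0], "delta_rot": [0, 0, 0], "grip": 0.3},
  {"delta_pos": [0.005, 0.0, 0], "delta_rot": [0, 0, 0], "grip": 0.3},
])

```text
t: 7.08
position: [0.6239, -0.0044, 0.0139]
ee_rot: [0.0, 0.783, 0.622, -0.0]
ft_force: [-2.8, -5.3, 1.8]
grip_width: 0.0355
```

Call:
send_rows([
  {"delta_pos": [0.004, 0.0, 0], "delta_rot": [0, 0, 0], "grip": 0.3},
  {"delta_pos": [0.004, 0.0, 0], "delta_rot": [0, 0, 0], "grip": 0.3},
])

```text
t: 7.32
position: [0.6239, -0.0044, 0.0139]
ee_rot: [0.001, 0.784, 0.621, -0.001]
ft_force: [-1.4, -4.8, 2.9]
grip_width: 0.0357
```

Left fence found, at about 5 N of contact force. Next is the far fence.

Call:
send_rows([
  {"delta_pos": [0.0, 0.004, 0], "delta_rot": [0, 0, 0], "grip": 0.3},
  {"delta_pos": [0.0, 0.008, 0], "delta_rot": [0, 0, 0], "grip": 0.3},
  {"delta_pos": [0, 0.008, 0], "delta_rot": [0, 0, 0], "grip": 0.3},
])

```text
t: 7.7
position: [0.6242, -0.0046, 0.0139]
ee_rot: [-0.001, 0.784, 0.621, -0.002]
ft_force: [-7.0, -1.8, 8.2]
grip_width: 0.0356
```

Call:
send_rows([
  {"delta_pos": [0.0, 0.006, 0], "delta_rot": [0, 0, 0], "grip": 0.3},
  {"delta_pos": [0.0, 0.006, 0], "delta_rot": [0, 0, 0], "grip": 0.3},
])

```text
t: 7.95
position: [0.6242, -0.0046, 0.0139]
ee_rot: [-0.002, 0.784, 0.621, -0.003]
ft_force: [-6.9, -2.3, 7.8]
grip_width: 0.0356
```

Call:
send_rows([
  {"delta_pos": [0.0, 0.006, 0], "delta_rot": [0, 0, 0], "grip": 0.3},
  {"delta_pos": [0.0, 0.006, 0], "delta_rot": [0, 0, 0], "grip": 0.3},
])

```text
t: 8.2
position: [0.6242, -0.0046, 0.0139]
ee_rot: [-0.003, 0.784, 0.621, -0.004]
ft_force: [-6.2, -1.5, 8.3]
grip_width: 0.0355
```

Call:
send_rows([
  {"delta_pos": [0.0, 0.006, 0], "delta_rot": [0, 0, 0], "grip": 0.3},
  {"delta_pos": [0.0, 0.006, 0], "delta_rot": [0, 0, 0], "grip": 0.3},
])

```text
t: 8.45
position: [0.6243, -0.0046, 0.0139]
ee_rot: [-0.004, 0.784, 0.621, -0.005]
ft_force: [-7.0, -2.8, 7.2]
grip_width: 0.0353
```

```bash
python3 - <<'E'
from m import *
c=cam("scene");M=masks(c);o=readout.get_obs();print(o["ft_force"].round(1),o["moment"].round(2))
ex=np.array([np.cos(np.radians(-13)),np.sin(np.radians(-13))]);ey=np.array([-ex[1],ex[0]])
for m,st,ce in region(c,M["blank"],(285,190,375,285)):
    if st[4]<20: continue
    v,u=np.nonzero(m); X=ray(c,np.c_[u,v],.018)[:,:2]*1000; print(rect(c,m,.018),"x'",np.percentile(X@ex,[0,3,100]).round(1),"y'",np.percentile(X@ey,[0,100]).round(1))
t=c; 
for n,m0 in(("bright",M["bright"]),):
  for m,st,ce in region(c,m0,(325,215,372,260)):
    if st[4]>15: v,u=np.nonzero(m); X=ray(c,np.c_[u,v],.026)[:,:2]*1000; print("fence",st,np.percentile(X@ex,[5,50,95]).round(1))
save(c,"pics/e0.png"); cv2.imwrite("pics/e.png",cv2.resize(c["image"][195:270,280:380],(800,600),interpolation=cv2.INTER_CUBIC)[:,:,::-1])
E
```

```text
[-6.7 -1.9  7.3] [-0.38  1.46 -0.12]
[610.6  -2.8  32.7  16.2  76.3] x' [587.4 588.  603.7] y' [118.3 151. ]
fence [346 238  14  13  54] [653.1 663.4 668.4]
fence [328 244  17   7  30] [598.2 613.7 636.4]
```

View pics/e.png

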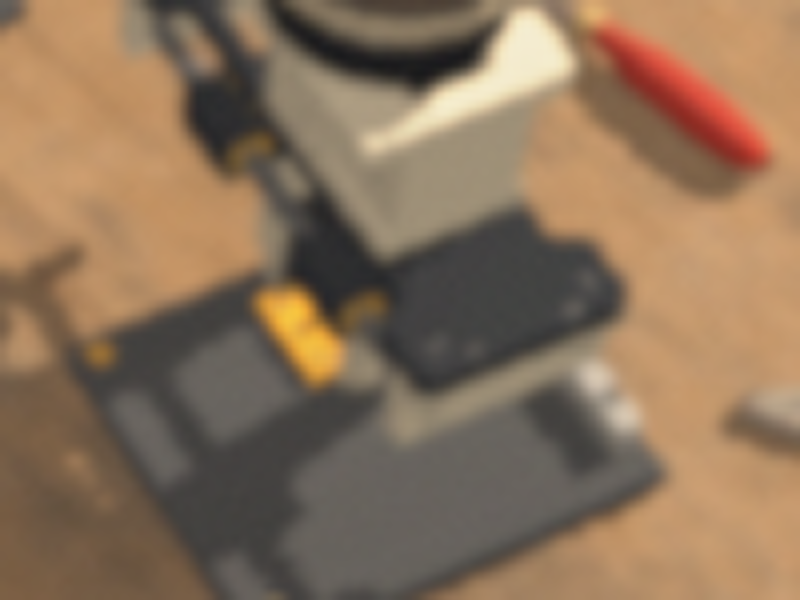

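Near edge is at about (300,330) in the crop. It suggests the blank is about 2 mm short of the far fence. I'll release, rise and retreat for a clear look.

Call:
send_rows([
  {"delta_pos": [0, 0, 0], "delta_rot": [0, 0, 0], "grip": 0.5},
  {"delta_pos": [0, 0, 0], "delta_rot": [0, 0, 0], "grip": 0.5},
  {"delta_pos": [0, 0, 0], "delta_rot": [0, 0, 0], "grip": 0.5},
  {"delta_pos": [0, 0, -0.06], "delta_rot": [0, 0, 0], "grip": 0.5},
  {"delta_pos": [0, 0, -0.2], "delta_rot": [0, 0, 0], "grip": 0.5},
  {"delta_pos": [0, -0.2, -0.24], "delta_rot": [0, 0, 0], "grip": 0.5},
  {"delta_pos": [0, -0.4, -0.24], "delta_rot": [0, 0, 0], "grip": 0.5},
  {"delta_pos": [0, -0.5, -0.24], "delta_rot": [0, 0, 0], "grip": 0.5},
  {"delta_pos": [0, -0.5, -0.24], "delta_rot": [0, 0, 0], "grip": 0.5},
])

```text
t: 9.62
position: [0.502, 0.0245, 0.0764]
ee_rot: [-0.004, 0.783, 0.622, -0.004]
ft_force: [0.2, 0.2, 0.8]
grip_width: 0.0456
```

```bash
cat > chk.py <<'E'
from m import *
ex=np.array([np.cos(np.radians(-13)),np.sin(np.radians(-13))]);ey=np.array([-ex[1],ex[0]])
for n,r in(("scene",(285,190,375,285)),("top",(285,140,370,230))):
    c=cam(n);M=masks(c); save(c,f"pics/chk_{n}.png")
    for k,z in(("blank",.018),("bright",.026)):
        for m,st,ce in region(c,M[k],r):
            if st[4]<20: continue
            q=rect(c,m,z); print(n,k,st[4],q,"x',y'",(q[:2]@ex).round(1),(q[:2]@ey).round(1))
E
python3 chk.py; python3 go.py .62 -.01 .014 -13
```

```text
scene blank 274 [636.1  -8.6  67.1  36.  -13.1] x',y' 621.7 134.7
scene bright 96 [625.7 100.1  62.7  23.4   6.5] x',y' 587.1 238.3
scene bright 174 [668.6 -43.6 117.   32.6 -87. ] x',y' 661.3 107.9
scene bright 34 [559.9  -5.9  53.6  10.3  -9.5] x',y' 546.9 120.2
top bright 30 [681.5 -18.7  30.5   8.3  76.5] x',y' 668.2 135.1
9.725 [0.5046 0.0239 0.0763] [ 0.6 -0.6  0.6] [-0.3   0.44  0.2   2.03 -0.13  0.69  1.32]
[-0.0266  0.4829  0.2448] [-0.0061  0.0012 -0.0018]
```

```bash
python3 -c "
import cv2
a=cv2.imread('pics/chk_scene.png')[205:270,300:375]
cv2.imwrite('pics/f.png',cv2.resize(a,(690,598),interpolation=cv2.INTER_LANCZOS4))"
```

```text
(no output)
```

View pics/f.png

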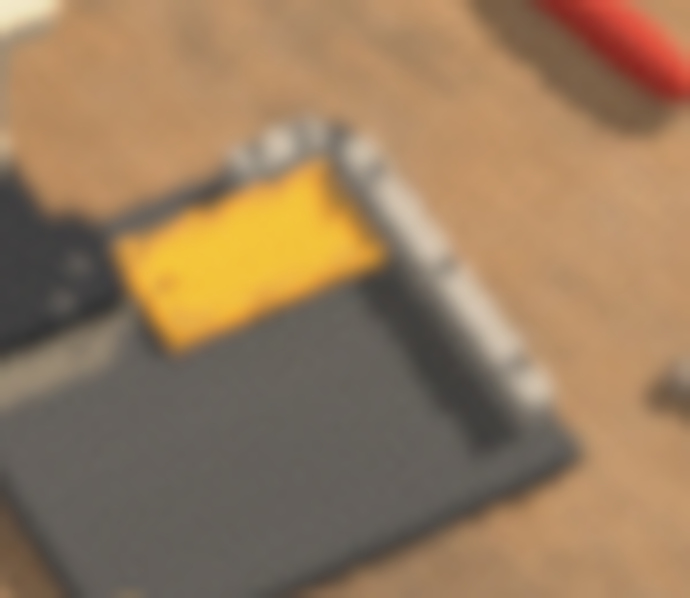

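The view shows a dark strip between the blank's far edge (355,205) and the fence that is wider than the fence's visible face should be, so a gap of about 2 mm remains. I'll push on the near end with shut fingers.

```bash
python3 go.py .587 .0041 .015 -13
```

```text
9.725 [0.5046 0.0239 0.0763] [ 0.6 -0.6  0.6] [-0.3   0.44  0.2   2.03 -0.13  0.69  1.32]
[-0.0017  0.3415  0.2421] [-0.0061  0.0012 -0.0018]
```

Call:
send_rows([
  {"delta_pos": [-0.0017, 0.17, 0], "delta_rot": [-0.006, 0.001, -0.002], "grip": 0},
  {"delta_pos": [-0.0017, 0.33, 0], "delta_rot": [-0.006, 0.001, -0.002], "grip": 0},
  {"delta_pos": [-0.0017, 0.3415, 0.1], "delta_rot": [-0.006, 0.001, -0.002], "grip": 0},
  {"delta_pos": [-0.0017, 0.3415, 0.2], "delta_rot": [-0.006, 0.001, -0.002], "grip": 0},
  {"delta_pos": [-0.0017, 0.3415, 0.2421], "delta_rot": [-0.006, 0.001, -0.002], "grip": 0},
  {"delta_pos": [-0.0017, 0.3415, 0.2421], "delta_rot": [-0.006, 0.001, -0.002], "grip": 0},
  {"delta_pos": [-0.0017, 0.3415, 0.2421], "delta_rot": [-0.006, 0.001, -0.002], "grip": 0},
])

```text
t: 10.6
position: [0.5879, 0.004, 0.0159]
ee_rot: [0.0, 0.783, 0.623, 0.0]
ft_force: [0.0, 0.3, -0.3]
grip_width: 0.0005
```

Call:
send_rows([
  {"delta_pos": [0, 0.012, 0], "delta_rot": [0, 0, 0], "grip": 0},
  {"delta_pos": [0, 0.024, 0], "delta_rot": [0, 0, 0], "grip": 0},
  {"delta_pos": [0, 0.024, 0], "delta_rot": [0, 0, 0], "grip": 0},
])

```text
t: 10.98
position: [0.5943, 0.0027, 0.0162]
ee_rot: [0.001, 0.783, 0.623, 0.001]
ft_force: [0.8, 0.3, -0.1]
grip_width: 0.0006
```

Call:
send_rows([
  {"delta_pos": [0, 0.006, 0.002], "delta_rot": [0, 0, 0], "grip": 0},
  {"delta_pos": [0, 0.008, 0.002], "delta_rot": [0, 0, 0], "grip": 0},
  {"delta_pos": [0, 0.008, 0.002], "delta_rot": [0, 0, 0], "grip": 0},
])

```text
t: 11.35
position: [0.596, 0.0022, 0.0157]
ee_rot: [0.001, 0.783, 0.623, 0.001]
ft_force: [-0.5, -0.1, 0.9]
grip_width: 0.0005
```

Call:
send_rows([
  {"delta_pos": [0, 0.004, 0], "delta_rot": [0, 0, 0], "grip": 0},
  {"delta_pos": [0, 0.004, 0], "delta_rot": [0, 0, 0], "grip": 0},
])

```text
t: 11.6
position: [0.5969, 0.002, 0.0156]
ee_rot: [0.0, 0.783, 0.623, 0.001]
ft_force: [-2.0, 0.1, -0.2]
grip_width: 0.0005
```

Call:
send_rows([
  {"delta_pos": [0, 0.004, 0], "delta_rot": [0, 0, 0], "grip": 0},
  {"delta_pos": [0, 0.004, 0], "delta_rot": [0, 0, 0], "grip": 0},
])

```text
t: 11.85
position: [0.5971, 0.002, 0.0155]
ee_rot: [-0.0, 0.783, 0.623, 0.0]
ft_force: [-5.0, 0.4, 2.9]
grip_width: 0.0005
```

Call:
send_rows([
  {"delta_pos": [0, 0.004, 0], "delta_rot": [0, 0, 0], "grip": 0},
  {"delta_pos": [0, 0.004, 0], "delta_rot": [0, 0, 0], "grip": 0},
])

```text
t: 12.1
position: [0.5972, 0.002, 0.0153]
ee_rot: [-0.001, 0.782, 0.623, -0.001]
ft_force: [-5.6, 0.4, 4.3]
grip_width: 0.0004
```

Call:
send_rows([
  {"delta_pos": [0, -0.02, 0], "delta_rot": [0, 0, 0], "grip": 0},
  {"delta_pos": [0, -0.04, 0], "delta_rot": [0, 0, 0], "grip": 0},
  {"delta_pos": [0, -0.04, -0.2], "delta_rot": [0, 0, 0], "grip": 0.6},
  {"delta_pos": [0, -0.2, -0.24], "delta_rot": [0, 0, 0], "grip": 0.6},
  {"delta_pos": [0, -0.4, -0.24], "delta_rot": [0, 0, 0], "grip": 0.6},
  {"delta_pos": [0, -0.4, -0.24], "delta_rot": [0, 0, 0], "grip": 0.6},
])

```text
t: 12.85
position: [0.4959, 0.0252, 0.0755]
ee_rot: [-0.002, 0.782, 0.623, -0.001]
ft_force: [0.8, 0.0, 0.8]
grip_width: 0.0358
```

```bash
python3 chk.py|grep -v bright; python3 -c "
import cv2
a=cv2.imread('pics/chk_scene.png')[205:270,300:375]
cv2.imwrite('pics/g.png',cv2.resize(a,(690,598),interpolation=cv2.INTER_LANCZOS4))"
```

```text
scene blank 279 [637.   -9.2  67.1  35.3 -13.1] x',y' 622.7 134.3
top blank 35 [673.2 -18.   33.1  11.4  89.5] x',y' 660.0 133.9
```

View pics/g.png

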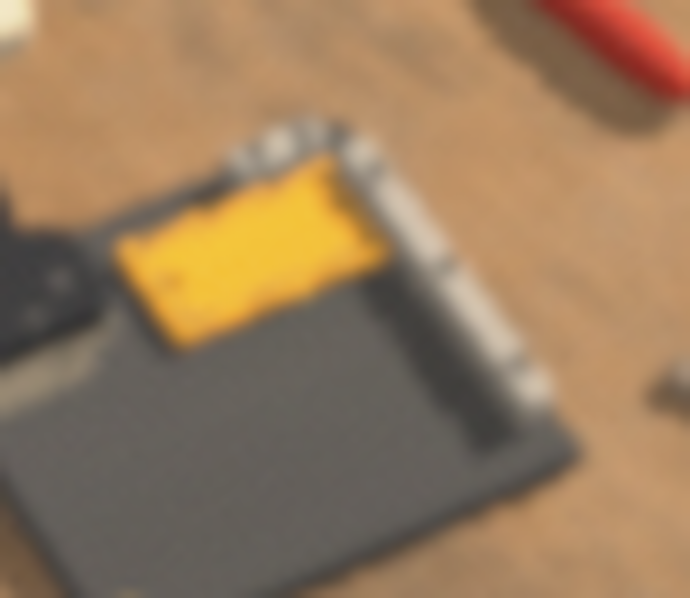

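The blank moved about 1 mm further and seated against the fence with a firm stop. Scene now gives plate-frame x of about 24 mm (home is 25) and a turn of −13.1°, the same as the plate. Next I regrip.

```bash
python3 go.py .6249 -.0049 .0135 -13
```

```text
12.95 [0.5003 0.0246 0.076 ] [ 0.2 -0.5  0.1] [-0.31  0.43  0.2   2.05 -0.13  0.67  1.32]
[-0.0034  0.5123  0.2498] [-0.0002 -0.0004  0.0006]
```

Call:
send_rows([
  {"delta_pos": [-0.0034, 0.2, 0], "delta_rot": [0, 0, 0], "grip": 0.6},
  {"delta_pos": [-0.0034, 0.4, 0], "delta_rot": [0, 0, 0], "grip": 0.6},
  {"delta_pos": [-0.0034, 0.5123, 0], "delta_rot": [0, 0, 0], "grip": 0.6},
  {"delta_pos": [-0.0034, 0.5123, 0], "delta_rot": [0, 0, 0], "grip": 0.6},
  {"delta_pos": [-0.0034, 0.5123, 0.12], "delta_rot": [0, 0, 0], "grip": 0.6},
  {"delta_pos": [-0.0034, 0.5123, 0.22], "delta_rot": [0, 0, 0], "grip": 0.6},
  {"delta_pos": [-0.0034, 0.5123, 0.2498], "delta_rot": [0, 0, 0], "grip": 0.6},
  {"delta_pos": [-0.0034, 0.5123, 0.2498], "delta_rot": [0, 0, 0], "grip": 0.6},
  {"delta_pos": [-0.0034, 0.5123, 0.2498], "delta_rot": [0, 0, 0], "grip": 0.6},
])

```text
t: 14.08
position: [0.6254, -0.005, 0.0141]
ee_rot: [0.0, 0.782, 0.623, 0.001]
ft_force: [-0.1, 0.3, 0.4]
grip_width: 0.0548
```

```bash
python3 go.py .6249 -.0049 .0135 -13
```

```text
14.075 [ 0.6254 -0.005   0.0141] [-0.1  0.3  0.4] [-0.2   0.67  0.18  1.78 -0.18  0.7   1.42]
[-0.0002 -0.0021  0.0026] [ 0.0005 -0.0005  0.0005]
```

Close at 35 N, then lift straight up by about 120 mm.

Call:
send_rows([
  {"delta_pos": [0, 0, 0.001], "delta_rot": [0, 0, 0], "grip": 0.3},
  {"delta_pos": [0, 0, 0.001], "delta_rot": [0, 0, 0], "grip": 0.3},
  {"delta_pos": [0, 0, 0.001], "delta_rot": [0, 0, 0], "grip": 0.3},
  {"delta_pos": [0, 0, 0.001], "delta_rot": [0, 0, 0], "grip": 0.3},
], force=35)

```text
t: 14.58
position: [0.6256, -0.0049, 0.0141]
ee_rot: [0.0, 0.782, 0.623, 0.001]
ft_force: [-0.7, -0.9, 3.0]
grip_width: 0.0351
```

Call:
send_rows([
  {"delta_pos": [0, 0, -0.03], "delta_rot": [0, 0, 0], "grip": 0.3},
  {"delta_pos": [0, 0, -0.08], "delta_rot": [0, 0, 0], "grip": 0.3},
  {"delta_pos": [0, 0, -0.15], "delta_rot": [0, 0, 0], "grip": 0.3},
  {"delta_pos": [0, 0, -0.25], "delta_rot": [0, 0, 0], "grip": 0.3},
  {"delta_pos": [0, 0, -0.35], "delta_rot": [0, 0, 0], "grip": 0.3},
  {"delta_pos": [0, 0, -0.45], "delta_rot": [0, 0, 0], "grip": 0.3},
  {"delta_pos": [0, 0, -0.5], "delta_rot": [0, 0, 0], "grip": 0.3},
  {"delta_pos": [0, 0, -0.5], "delta_rot": [0, 0, 0], "grip": 0.3},
])

```text
t: 15.58
position: [0.626, -0.0049, 0.1403]
ee_rot: [0.001, 0.782, 0.623, 0.002]
ft_force: [-0.4, -0.3, -1.3]
grip_width: 0.0351
```

```bash
python3 - <<'E'
from go import *
# deck O, blank centre offset from TCP 15 mm along tool y(=blank x), TCP 2 mm above underside along normal
O=np.array([.581,.212,.052]); yaw=.3
R=tgt(yaw,25).as_matrix(); ux=R[:,1]; n=-R[:,2]
for lift,up in((.08,.006),(.004,.006),(.0,.003)):
    p=O+ux*(-.015+up)+n*(lift+.002); print(lift,p.round(4),*delta(p,yaw,25))
E
```

```text
0.08 [0.5382 0.2118 0.1225] [ 0.766  -0.5367  0.0708] [-0.2744  0.0313 -0.145 ]
0.004 [0.5703 0.2119 0.0536] [ 0.795  -0.4125  0.3468] [-0.2744  0.0313 -0.145 ]
0.0 [0.5693 0.2119 0.0487] [ 0.794  -0.4166  0.3663] [-0.2744  0.0313 -0.145 ]
```

Call:
send_rows([
  {"delta_pos": [0.13, -0.09, 0], "delta_rot": [-0.045, 0.005, -0.024], "grip": 0.3},
  {"delta_pos": [0.26, -0.18, 0.01], "delta_rot": [-0.09, 0.01, -0.048], "grip": 0.3},
  {"delta_pos": [0.39, -0.27, 0.03], "delta_rot": [-0.137, 0.016, -0.072], "grip": 0.3},
  {"delta_pos": [0.52, -0.36, 0.04], "delta_rot": [-0.18, 0.02, -0.096], "grip": 0.3},
  {"delta_pos": [0.65, -0.45, 0.055], "delta_rot": [-0.23, 0.026, -0.12], "grip": 0.3},
  {"delta_pos": [0.766, -0.5367, 0.0708], "delta_rot": [-0.2744, 0.0313, -0.145], "grip": 0.3},
  {"delta_pos": [0.766, -0.5367, 0.0708], "delta_rot": [-0.2744, 0.0313, -0.145], "grip": 0.3},
  {"delta_pos": [0.766, -0.5367, 0.0708], "delta_rot": [-0.2744, 0.0313, -0.145], "grip": 0.3},
])

```text
t: 16.58
position: [0.5375, 0.2118, 0.1219]
ee_rot: [0.153, 0.688, 0.693, 0.153]
ft_force: [-0.2, -0.8, -1.6]
grip_width: 0.0351
```

```bash
python3 go.py .5382 .2118 .1225 .3 25; python3 - <<'E'
from m import *
from go import tgt
c=cam("scene"); save(c,"pics/h0.png"); d=cam("top"); save(d,"pics/h1.png")
# blank in hand: where its centre should project vs. seen
o=readout.get_obs(); q=o["ee_rot"]; R=Ro.from_quat([q[1],q[2],q[3],q[0]]).as_matrix()
for k,n in((c,"scene"),(d,"top")):
    M=masks(k)
    for m,st,ce in region(k,M["blank"],(150,80,330,260)):
        if st[4]<20: continue
        # rays onto blank's top plane (4 mm behind TCP), in tool coordinates (mm)
        v,u=np.nonzero(m); D=np.c_[(u-k["cx"])/k["f"],(v-k["cy"])/k["f"],np.ones(len(u))]@k["R"]; s=-k["R"].T@k["t"]; N=R[:,2]; p0=o["position"]-.004*N
        X=((s+D*(((p0-s)@N)/(D@N))[:,None])-o["position"])@R*1000
        print(n,st,"tool xy min/max",X[:,:2].min(0).round(1),X[:,:2].max(0).round(1))
a=cv2.imread("pics/h0.png")[130:230,200:320]; b=cv2.imread("pics/h1.png")[140:240,180:270]
cv2.imwrite("pics/h.png",np.hstack([cv2.resize(a,(480,400)),cv2.resize(b,(310,400))]))
E
```

```text
16.575 [0.5375 0.2118 0.1219] [-0.2 -0.8 -1.6] [-1.    0.34  0.47  2.21  0.3   0.27  0.72]
[ 0.      0.0034 -0.0012] [-0.0009  0.0005  0.0009]
top [222 186  14  15 178] tool xy min/max [-16.3  15.7] [15.2 50.8]
```

View pics/h.png

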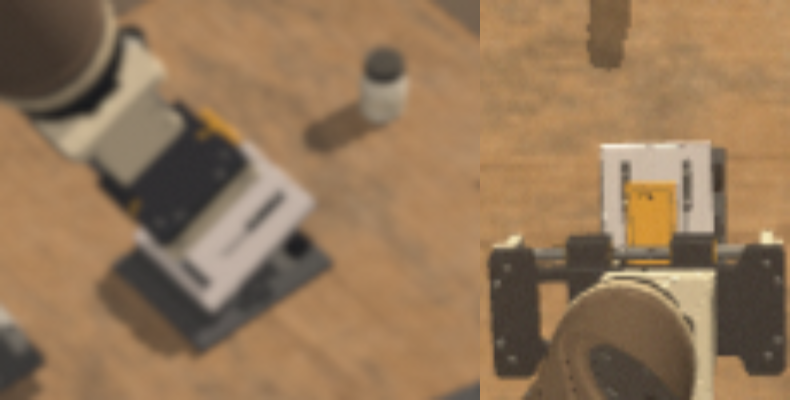

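The blank is held square above the deck, with its far end at (650,185) in the right crop, between the guides. Next I measure the guide midline against the blank in the same top image.

```bash
python3 - <<'E'
from m import *
c=cam("top"); img=c["image"].astype(int)
V=img.max(2)
for v in (178,181,184,187,190): print(v,V[v,210:254].tolist())
def at(u,v,lift):
    ux=np.array([np.cos(np.radians(25)),0,np.sin(np.radians(25))]); N=np.array([-ux[2],0,ux[0]]); q=np.array([.5828,.21,.052])+lift*N
    d=np.array([(u-c["cx"])/c["f"],(v-c["cy"])/c["f"],1])@c["R"]; o=-c["R"].T@c["t"]; return (o+d*((q-o)@N)/(d@N)).round(4)
print(at(231,185,0),at(231,185,.008),proj(c,[.5828,.212,.052]))
o=readout.get_obs(); print(o["position"])
E
```

```text
178 [178, 185, 184, 183, 187, 197, 202, 204, 205, 205, 201, 204, 202, 206, 203, 200, 200, 205, 201, 204, 206, 204, 205, 203, 204, 204, 205, 204, 204, 206, 206, 204, 204, 204, 204, 204, 185, 114, 100, 100, 109, 139, 172, 172]
181 [181, 181, 183, 179, 172, 157, 201, 202, 204, 206, 182, 102, 100, 141, 204, 200, 198, 203, 202, 205, 202, 204, 203, 203, 205, 205, 203, 203, 177, 89, 118, 173, 202, 204, 201, 201, 184, 95, 71, 75, 100, 147, 184, 182]
184 [177, 182, 180, 179, 162, 144, 197, 200, 203, 206, 187, 114, 99, 142, 204, 205, 202, 203, 201, 203, 200, 202, 203, 204, 204, 205, 202, 204, 177, 88, 102, 154, 202, 202, 202, 202, 185, 116, 71, 68, 88, 143, 181, 181]
187 [173, 175, 174, 176, 164, 147, 204, 202, 204, 206, 183, 113, 134, 173, 156, 164, 181, 177, 185, 183, 187, 183, 181, 180, 184, 193, 205, 180, 177, 89, 107, 158, 203, 203, 199, 202, 185, 127, 59, 71, 94, 148, 183, 184]
190 [173, 174, 172, 170, 151, 139, 200, 202, 203, 204, 186, 156, 202, 210, 190, 210, 213, 211, 208, 196, 178, 210, 212, 209, 202, 179, 179, 177, 179, 134, 151, 162, 203, 203, 202, 204, 195, 165, 103, 102, 106, 134, 180, 180]
[0.6053 0.2115 0.0625] [0.6035 0.2107 0.0705] [[231.07312784 194.22026737]]
[0.53913698 0.20992873 0.12260371]
```

```bash
python3 - <<'E'
from m import *
for i in range(3):
    o=readout.get_obs(); k=cam("top"); o2=readout.get_obs(); print(o["position"].round(4),o2["position"].round(4),o2["qd"].round(3))
    h=cv2.cvtColor(k["image"],cv2.COLOR_RGB2HSV).astype(int)
    # brass edges by saturation profile on rows 190-198
    S=h[190:199,214:250,1].mean(0); 
    if i==0: print(S.round(0).tolist())
q=o["ee_rot"]; R=Ro.from_quat([q[1],q[2],q[3],q[0]]).as_matrix()
def at(u,v):
    d=np.array([(u-k["cx"])/k["f"],(v-k["cy"])/k["f"],1])@k["R"]; s=-k["R"].T@k["t"]; N=R[:,2]; p0=o["position"]-.004*N
    X=s+d*((p0-s)@N)/(d@N); return X.round(4),((X-o["position"])@R*1000).round(2)
print(R.round(3).tolist()); hi=S.max(); lo=np.median(S[:6]); th=(hi*.9+lo)/2
i=np.nonzero(S>th)[0]; a=i[0]-(S[i[0]]-th)/(S[i[0]]-S[i[0]-1]); b=i[-1]+(S[i[-1]]-th)/(S[i[-1]]-S[i[-1]+1])
print(a+214,b+214,at(a+214,194),at(b+214,194),at((a+b)/2+214,194))
E
```

```text
[0.5391 0.2099 0.1226] [0.5392 0.2099 0.1227] [ 0.001 -0.002 -0.002  0.001  0.003 -0.003 -0.004]
[111.0, 59.0, 47.0, 50.0, 47.0, 46.0, 46.0, 49.0, 102.0, 184.0, 170.0, 187.0, 188.0, 188.0, 189.0, 188.0, 187.0, 189.0, 188.0, 188.0, 190.0, 180.0, 159.0, 116.0, 49.0, 51.0, 50.0, 48.0, 48.0, 49.0, 47.0, 49.0, 49.0, 49.0, 60.0, 55.0]
[0.5392 0.2099 0.1227] [0.5392 0.21   0.1227] [-0.005 -0.003 -0.001  0.002  0.003 -0.002 -0.002]
[0.5392 0.21   0.1227] [0.539  0.2102 0.1227] [-0.008 -0.001 -0.     0.002  0.    -0.    -0.004]
[[-0.002, 0.906, 0.423], [1.0, 0.001, 0.001], [0.0, 0.423, -0.906]]
213.93102119460502 237.02633451957294 (array([0.5654, 0.2457, 0.1394]), array([35.69, 30.85, -4.  ])) (array([0.565 , 0.1896, 0.1391]), array([-20.43,  30.32,  -4.  ])) (array([0.5652, 0.2177, 0.1392]), array([ 7.63, 30.58, -4.  ]))
```

```bash
cat > dk.py <<'E'
from go import *
# dk.py up lift  (mm): blank centre up the slope / above the deck, in deck frame
O=np.array([.581,float(sys.argv[3]) if len(sys.argv)>3 else .214,.052]); yaw=.3; R=tgt(yaw,25).as_matrix()
p=O+R[:,1]*(-.015+float(sys.argv[1])/1e3)-R[:,2]*(.002+float(sys.argv[2])/1e3)
o=readout.get_obs(); print(o["position"].round(4),"F tool",(R.T@o["ft_force"]).round(1),"deck xyz",(R.T@(o["position"]-O)*1e3*[1,1,-1]+[0,15,-2]).round(1),"->",*delta(p,yaw,25))
E
python3 dk.py 6 12
```

```text
[0.539  0.2102 0.1227] F tool [ 0.  -0.2  1.4] deck xyz [-3.5  6.8 79.8] -> [ 0.0145 -0.0033  0.2712] [ 0.0001  0.0007 -0.0018]
```

Call:
send_rows([
  {"delta_pos": [0.0145, -0.003, 0.06], "delta_rot": [0, 0.0007, -0.002], "grip": 0.3},
  {"delta_pos": [0.0145, -0.003, 0.13], "delta_rot": [0, 0.0007, -0.002], "grip": 0.3},
  {"delta_pos": [0.0145, -0.003, 0.2], "delta_rot": [0, 0.0007, -0.002], "grip": 0.3},
  {"delta_pos": [0.0145, -0.003, 0.25], "delta_rot": [0, 0.0007, -0.002], "grip": 0.3},
  {"delta_pos": [0.0145, -0.003, 0.271], "delta_rot": [0, 0.0007, -0.002], "grip": 0.3},
  {"delta_pos": [0.0145, -0.003, 0.271], "delta_rot": [0, 0.0007, -0.002], "grip": 0.3},
  {"delta_pos": [0.0145, -0.003, 0.271], "delta_rot": [0, 0.0007, -0.002], "grip": 0.3},
])

```text
t: 17.75
position: [0.5671, 0.2141, 0.0614]
ee_rot: [0.153, 0.688, 0.692, 0.154]
ft_force: [0.0, 0.6, -1.5]
grip_width: 0.035
```

```bash
python3 dk.py 6 12; python3 - <<'E'
from m import *
o=readout.get_obs()
c=cam("top"); o=readout.get_obs();print(o["position"].round(4)); save(c,"pics/i1.png")
h=cv2.cvtColor(c["image"],cv2.COLOR_RGB2HSV)
for v in (178,180,182,184,186,188): print(v,"V",h[v,212:252,2].tolist()); print("   S",h[v,220:242,1].tolist())
s=cam("scene"); save(s,"pics/i0.png")
a=s["image"][150:220,220:300]; b=c["image"][165:220,205:260]
cv2.imwrite("pics/i.png",np.hstack([cv2.resize(a,(400,400),interpolation=cv2.INTER_CUBIC),cv2.resize(b,(400,400),interpolation=cv2.INTER_CUBIC)])[:,:,::-1])
E
```

```text
[0.5671 0.2141 0.0614] F tool [ 0.6 -0.6  1.4] deck xyz [ 0.1  6.3 12.4] -> [-0.0006 -0.0013  0.0015] [ 0.0003 -0.0003  0.0001]
[0.567  0.2141 0.0614]
178 V [185, 185, 188, 198, 203, 206, 207, 206, 202, 207, 206, 208, 205, 201, 205, 205, 204, 207, 206, 205, 204, 203, 207, 203, 204, 206, 203, 204, 207, 206, 205, 204, 203, 207, 184, 111, 105, 105, 109, 139]
   S [45, 47, 47, 45, 46, 48, 49, 47, 48, 49, 47, 45, 44, 46, 48, 46, 44, 47, 45, 50, 47, 46]
180 V [186, 184, 174, 164, 204, 205, 205, 206, 189, 152, 137, 182, 247, 246, 246, 247, 247, 247, 247, 246, 246, 245, 245, 244, 236, 220, 185, 119, 139, 182, 203, 205, 205, 205, 188, 115, 92, 97, 109, 141]
   S [45, 50, 48, 126, 163, 171, 173, 171, 169, 172, 171, 173, 171, 170, 174, 173, 164, 111, 47, 45, 50, 49]
182 V [185, 183, 174, 156, 203, 206, 204, 208, 181, 100, 101, 137, 211, 180, 176, 154, 142, 146, 158, 163, 182, 184, 183, 185, 191, 208, 185, 122, 136, 178, 202, 203, 203, 204, 181, 100, 74, 64, 91, 144]
   S [48, 48, 66, 160, 184, 171, 168, 152, 145, 145, 155, 158, 171, 173, 171, 176, 179, 124, 51, 56, 47, 46]
184 V [184, 178, 168,
[... 213 characters left out ...]
 193, 189, 194, 183, 179, 194, 193, 191, 193, 184, 173, 124, 47, 70, 53, 46]
186 V [172, 176, 160, 145, 205, 202, 206, 207, 184, 111, 85, 141, 206, 188, 212, 213, 214, 215, 212, 212, 213, 213, 215, 204, 196, 221, 173, 87, 101, 152, 201, 203, 202, 203, 186, 124, 64, 62, 84, 143]
   S [51, 51, 57, 146, 187, 176, 189, 192, 193, 191, 190, 190, 190, 188, 186, 186, 176, 137, 50, 59, 58, 49]
188 V [187, 186, 165, 134, 204, 200, 204, 206, 183, 109, 86, 150, 219, 193, 211, 212, 214, 214, 215, 213, 211, 215, 214, 209, 199, 222, 179, 96, 103, 161, 203, 205, 203, 204, 194, 150, 98, 100, 110, 153]
   S [47, 54, 65, 155, 192, 181, 187, 188, 189, 191, 187, 187, 190, 190, 189, 183, 174, 138, 50, 58, 52, 48]
```

View pics/i.png

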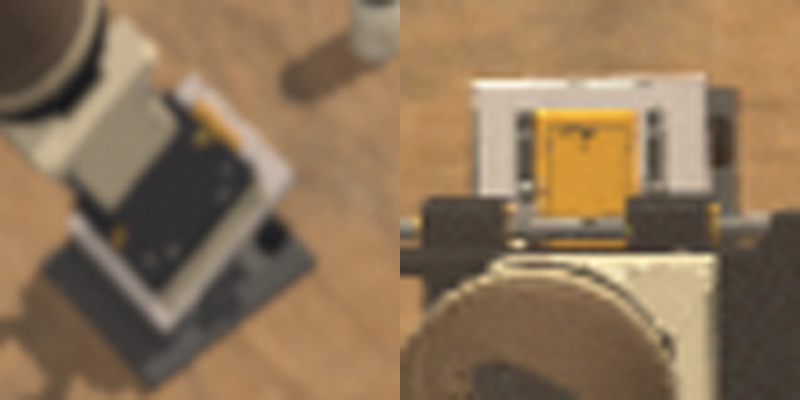

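Right crop: the blank (535–637) sits centred between the guides (525 and 655). Next I compute the distance up the slope.

```bash
python3 - <<'E'
from h import *
c=cam("top"); g=c["image"].astype(int)
print([ (v,g[v,226:234,2].mean().round(0),g[v,226:234].max(1).mean().round(0), g[v,217:219].max(1).mean().round(0)) for v in range(172,184)])
ux=np.array([np.cos(np.radians(25)),0,np.sin(np.radians(25))]); N=np.array([-ux[2],0,ux[0]])
def a(v,lift):
    q=np.array([.5828,.21,.052]); d=np.array([(230-c["cx"])/c["f"],(v-c["cy"])/c["f"],1])@c["R"]; o=-c["R"].T@c["t"]; X=o+d*((q+lift*N-o)@N)/(d@N); return ((X-q)@ux*1000).round(1)
for v in(174.5,175,175.5,176):print(v,a(v,0))
for v in(179,179.5,180,180.5):print(v,a(v,.018))
E
python3 dk.py 4 6 .2136
```

```text
[(172, np.float64(90.0), np.float64(163.0), np.float64(166.0)), (173, np.float64(89.0), np.float64(162.0), np.float64(169.0)), (174, np.float64(89.0), np.float64(162.0), np.float64(176.0)), (175, np.float64(117.0), np.float64(184.0), np.float64(178.0)), (176, np.float64(190.0), np.float64(222.0), np.float64(249.0)), (177, np.float64(169.0), np.float64(207.0), np.float64(218.0)), (178, np.float64(167.0), np.float64(205.0), np.float64(208.0)), (179, np.float64(167.0), np.float64(205.0), np.float64(206.0)), (180, np.float64(81.0), np.float64(246.0), np.float64(204.0)), (181, np.float64(56.0), np.float64(220.0), np.float64(205.0)), (182, np.float64(60.0), np.float64(159.0), np.float64(204.0)), (183, np.float64(52.0), np.float64(176.0), np.float64(204.0))]
174.5 52.8
175 51.5
175.5 50.2
176 48.9
179 44.4
179.5 43.1
180 41.8
180.5 40.5
[0.5671 0.2142 0.0615] F tool [-0.2  0.2  1.2] deck xyz [ 0.7  6.4 12.5] -> [-0.0028 -0.0095  0.0259] [ 0.0004 -0.0005  0.0002]
```

Call:
send_rows([
  {"delta_pos": [-0.0028, -0.0095, 0.01], "delta_rot": [0, 0, 0], "grip": 0.3},
  {"delta_pos": [-0.0028, -0.0095, 0.02], "delta_rot": [0, 0, 0], "grip": 0.3},
  {"delta_pos": [-0.0028, -0.0095, 0.03], "delta_rot": [0, 0, 0], "grip": 0.3},
  {"delta_pos": [-0.0028, -0.0095, 0.034], "delta_rot": [0, 0, 0], "grip": 0.3},
  {"delta_pos": [-0.0028, -0.0095, 0.034], "delta_rot": [0, 0, 0], "grip": 0.3},
])

```text
t: 18.52
position: [0.5685, 0.2136, 0.0529]
ee_rot: [0.153, 0.688, 0.692, 0.154]
ft_force: [0.9, -0.9, -0.9]
grip_width: 0.0353
```

```bash
python3 dk.py 4 1 .2136
```

```text
[0.5685 0.2136 0.0529] F tool [-0.9  0.5  1.2] deck xyz [0.1 4.1 4.1] -> [-0.0003 -0.0003  0.0125] [ 0.0005 -0.0006  0.0002]
```

Creep down in 1 mm steps.

Call:
send_rows([
  {"delta_pos": [0, 0, 0.004], "delta_rot": [0, 0, 0], "grip": 0.3},
  {"delta_pos": [0, 0, 0.008], "delta_rot": [0, 0, 0], "grip": 0.3},
  {"delta_pos": [0, 0, 0.008], "delta_rot": [0, 0, 0], "grip": 0.3},
])

```text
t: 18.9
position: [0.5694, 0.2136, 0.051]
ee_rot: [0.153, 0.688, 0.692, 0.154]
ft_force: [0.5, -0.1, -1.7]
grip_width: 0.0351
```

Call:
send_rows([
  {"delta_pos": [0, 0, 0.004], "delta_rot": [0, 0, 0], "grip": 0.3},
  {"delta_pos": [0, 0, 0.004], "delta_rot": [0, 0, 0], "grip": 0.3},
])

```text
t: 19.15
position: [0.5698, 0.2135, 0.05]
ee_rot: [0.153, 0.688, 0.692, 0.154]
ft_force: [-0.1, 0.3, -0.7]
grip_width: 0.0353
```

Call:
send_rows([
  {"delta_pos": [0, 0, 0.004], "delta_rot": [0, 0, 0], "grip": 0.3},
  {"delta_pos": [0, 0, 0.004], "delta_rot": [0, 0, 0], "grip": 0.3},
])

```text
t: 19.4
position: [0.5702, 0.2136, 0.0492]
ee_rot: [0.153, 0.688, 0.692, 0.154]
ft_force: [-1.2, -0.6, 2.4]
grip_width: 0.0348
```

```bash
python3 dk.py 0 0 .2136
```

```text
[0.5702 0.2136 0.0492] F tool [-0.6 -0.1 -2.7] deck xyz [0.  4.  0.1] -> [-0.0001 -0.0161  0.0003] [ 0.0005 -0.0006  0.0002]
```

Touched the deck. Now slide down to the ledge.

Call:
send_rows([
  {"delta_pos": [0, -0.004, 0.001], "delta_rot": [0, 0, 0], "grip": 0.3},
  {"delta_pos": [0, -0.008, 0.001], "delta_rot": [0, 0, 0], "grip": 0.3},
  {"delta_pos": [0, -0.012, 0.001], "delta_rot": [0, 0, 0], "grip": 0.3},
  {"delta_pos": [0, -0.012, 0.001], "delta_rot": [0, 0, 0], "grip": 0.3},
])

```text
t: 19.9
position: [0.5681, 0.2139, 0.0482]
ee_rot: [0.153, 0.688, 0.692, 0.155]
ft_force: [-0.4, -0.6, 5.8]
grip_width: 0.035
```

Call:
send_rows([
  {"delta_pos": [0, -0.004, 0], "delta_rot": [0, 0, 0], "grip": 0.3},
  {"delta_pos": [0, -0.004, 0], "delta_rot": [0, 0, 0], "grip": 0.3},
])

```text
t: 20.15
position: [0.5671, 0.214, 0.0478]
ee_rot: [0.153, 0.688, 0.692, 0.155]
ft_force: [0.2, -0.0, 3.2]
grip_width: 0.0349
```

Call:
send_rows([
  {"delta_pos": [0, -0.004, 0], "delta_rot": [0, 0, 0], "grip": 0.3},
  {"delta_pos": [0, -0.004, 0], "delta_rot": [0, 0, 0], "grip": 0.3},
])

```text
t: 20.4
position: [0.5661, 0.214, 0.0473]
ee_rot: [0.153, 0.688, 0.692, 0.155]
ft_force: [-0.0, -0.1, 3.2]
grip_width: 0.0353
```

```bash
python3 dk.py 0 0 .2136
```

```text
[0.5661 0.214  0.0473] F tool [-0.1  1.3 -2.9] deck xyz [ 0.5 -0.5  0. ] -> [-0.002   0.0019  0.0001] [ 0.0011 -0.0012  0.0002]
```

Call:
send_rows([
  {"delta_pos": [0, -0.004, 0], "delta_rot": [0, 0, 0], "grip": 0.3},
  {"delta_pos": [0, -0.004, 0], "delta_rot": [0, 0, 0], "grip": 0.3},
])

```text
t: 20.65
position: [0.5654, 0.2141, 0.047]
ee_rot: [0.153, 0.688, 0.692, 0.155]
ft_force: [2.1, -0.7, 3.5]
grip_width: 0.0353
```

Call:
send_rows([
  {"delta_pos": [0, -0.004, 0], "delta_rot": [0, 0, 0], "grip": 0.3},
  {"delta_pos": [0, -0.004, 0], "delta_rot": [0, 0, 0], "grip": 0.3},
])

```text
t: 20.9
position: [0.5654, 0.2141, 0.047]
ee_rot: [0.153, 0.688, 0.692, 0.155]
ft_force: [5.6, -0.9, 3.2]
grip_width: 0.0349
```

Call:
send_rows([
  {"delta_pos": [0, -0.004, 0], "delta_rot": [0, 0, 0], "grip": 0.3},
  {"delta_pos": [0, -0.004, 0], "delta_rot": [0, 0, 0], "grip": 0.3},
])

```text
t: 21.15
position: [0.5654, 0.2141, 0.047]
ee_rot: [0.153, 0.688, 0.692, 0.156]
ft_force: [6.1, -0.4, 2.5]
grip_width: 0.0353
```

```bash
python3 dk.py 0 0 .2136
```

```text
[0.5654 0.2141 0.047 ] F tool [-0.4  6.6  0.3] deck xyz [ 0.6 -1.3  0.1] -> [-0.0022  0.0051  0.0003] [ 0.0028 -0.0015 -0.0003]
```

The ledge stopped it with 6.6 N along the slope. Release and back off along the deck normal.

Call:
send_rows([
  {"delta_pos": [0, 0, 0], "delta_rot": [0, 0, 0], "grip": 0.3},
  {"delta_pos": [0, 0, 0], "delta_rot": [0, 0, 0], "grip": 0.3},
], force=5)

```text
t: 21.4
position: [0.5653, 0.2141, 0.0469]
ee_rot: [0.153, 0.688, 0.692, 0.156]
ft_force: [2.2, 0.5, 2.0]
grip_width: 0.0357
```

Call:
send_rows([
  {"delta_pos": [0, 0, 0], "delta_rot": [0, 0, 0], "grip": 0.5},
  {"delta_pos": [0, 0, 0], "delta_rot": [0, 0, 0], "grip": 0.55},
  {"delta_pos": [0, 0, 0], "delta_rot": [0, 0, 0], "grip": 0.55},
  {"delta_pos": [0, 0, -0.02], "delta_rot": [0, 0, 0], "grip": 0.55},
  {"delta_pos": [0, 0, -0.1], "delta_rot": [0, 0, 0], "grip": 0.55},
  {"delta_pos": [0, 0, -0.3], "delta_rot": [0, 0, 0], "grip": 0.55},
  {"delta_pos": [0, 0, -0.5], "delta_rot": [0, 0, 0], "grip": 0.55},
  {"delta_pos": [0.2, -0.2, -0.6], "delta_rot": [0, 0, 0], "grip": 0.55},
  {"delta_pos": [0.4, -0.2, -0.6], "delta_rot": [0, 0, 0], "grip": 0.55},
  {"delta_pos": [0.6, -0.2, -0.6], "delta_rot": [0, 0, 0], "grip": 0.55},
  {"delta_pos": [0.6, -0.2, -0.6], "delta_rot": [0, 0, 0], "grip": 0.55},
])

```text
t: 22.78
position: [0.454, 0.3682, 0.1621]
ee_rot: [0.152, 0.686, 0.694, 0.157]
ft_force: [-0.3, -0.2, -0.8]
grip_width: 0.0507
```

```bash
python3 - <<'E'
from m import *
s=cam("scene"); c=cam("top"); save(s,"pics/j0.png"); save(c,"pics/j1.png"); ux=np.array([np.cos(np.radians(25)),0,np.sin(np.radians(25))]); N=np.array([-ux[2],0,ux[0]])
for k,q0,r in((c,.5828,(205,165,260,230)),(s,.5796,(225,150,295,230))):
    q=np.array([q0,.212,.052])
    def pl(m,lift):
        v,u=np.nonzero(m); d=np.c_[(u-k["cx"])/k["f"],(v-k["cy"])/k["f"],np.ones(len(u))]@k["R"]; o=-k["R"].T@k["t"]
        X=o+d*(((q+lift*N-o)@N)/(d@N))[:,None]-q; return cv2.minAreaRect(np.c_[X@ux*1e3,X[:,1]*1e3].astype(np.float32))
    M=masks(k); P=cloud(k)
    for m,st,ce in region(k,M["blank"],r):
        if st[4]>50:
            print(pl(m,.006)); X=P[cv2.erode(m.astype(np.uint8),np.ones((3,3)))>0]-q; h=X@N*1e3; print("height over deck",np.percentile(h,[10,50,90]).round(1),"slope of height per mm",np.polyfit(X@ux*1e3,h,1).round(3))
a=s["image"][155:215,225:295]; b=c["image"][165:225,205:265]
cv2.imwrite("pics/j.png",np.hstack([cv2.resize(a,(400,400),interpolation=cv2.INTER_CUBIC),cv2.resize(b,(400,400),interpolation=cv2.INTER_CUBIC)])[:,:,::-1])
E
```

```text
((0.40589141845703125, 0.07106494903564453), (31.58135414123535, 67.40693664550781), 89.56920623779297)
height over deck [3.3 6.  8.6] slope of height per mm [2.603 9.179]
((-1.2722969055175781, 1.2114830017089844), (31.025426864624023, 61.253787994384766), 89.08596801757812)
height over deck [2.7 5.8 9.5] slope of height per mm [-2.045 13.444]
```

View pics/j.png

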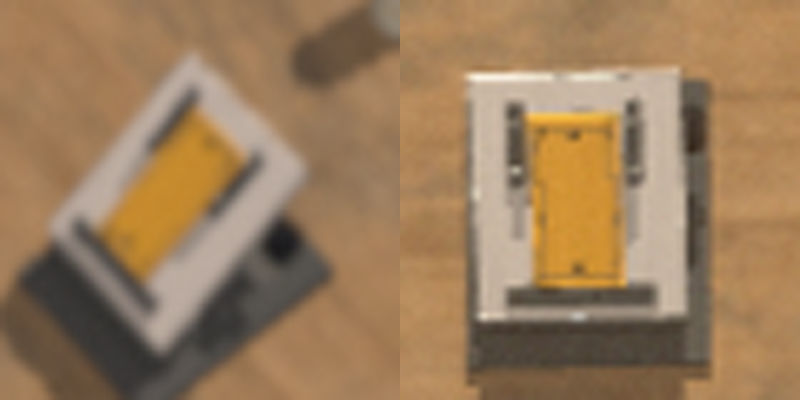

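The blank lies between the guides (right crop 535–625) with its lower end against the ledge at row 288. One robust flatness check before I hand in.

```bash
python3 - <<'E'
from m import *
from scipy.stats import theilslopes
ux=np.array([np.cos(np.radians(25)),0,np.sin(np.radians(25))]); N=np.array([-ux[2],0,ux[0]])
a0,b0=cv2.imread("pics/top0.png").astype(int),None
c=cam("top")
for k,q0,r in((c,.5828,(205,165,260,230)),(cam("scene"),.5796,(225,150,295,230))):
    P=cloud(k); m,st,ce=max(region(k,masks(k)["blank"],r),key=lambda z:z[1][4])
    X=P[m]-[q0,.212,.052]; X=X[abs(X@N)<.03]; print(len(X),theilslopes(X@N,X@ux)[0].round(3),theilslopes(X@N,X[:,1])[0].round(3),np.median(X@N))
d=abs(c["image"][:,:,::-1].astype(int)-a0).max(2)>60
for n,(x0,y0,x1,y1) in dict(loupe=(150,162,172,185),file=(248,118,332,140),jar=(205,118,228,155),pliers=(343,118,390,158)).items(): print(n,d[y0:y1,x0:x1].sum())
E
```

```text
293 0.014 0.0 0.0059149773136707665
225 -0.012 -0.039 0.005825814598887326
loupe 0
file 0
jar 0
pliers 0
```

Flat (tilt under 0.04 rad, top face 5.9 mm over the deck) and the bystanders are unmoved. Handing in.

```bash
python3 -c "
from station import sign_off,readout
print(readout.get_obs()['t'],sign_off())"
```

```text
the job is handed in; nothing more can be done
22.975 None
```

The job is done and handed in at 23.0 s of robot time; `sign_off()` reports no verdict, so the result below is from my own checks.

**Corner:** I slid the blank into the corner without lifting it. The first gripped push stopped about 2 mm short of the far fence, so I let go and pushed its near end home with shut fingers until it stopped firmly. The camera then put it about 1 mm from home, which is about the measuring error, at the same angle as the plate.

**Deck:** I gripped it again by its long sides, lifted it straight up, and set it down on the deck while still holding it. Then I slid it down to the ledge, which stopped it at 6.6 N, and released it.

**Last checks:**
- **Flatness:** The blank lies flat, with its top face 5.9 mm above the deck (it is 6 mm thick) and a tilt under 0.04 rad.
- **Position:** It sits between the guides and against the ledge. The two cameras place its centre about 0.4 mm up and 1.3 mm down the slope, and within 1.2 mm sideways.
- **Bystanders:** The loupe, file, jar and pliers show no change in the top view.

**Disagreements:** The two cameras differed by about 3–4 mm in x, and the arm's y differed from both by about 1.5–2 mm. I settled these by touching the fences and ledge and by comparing the blank with the guides in one image. One slope fit gave nonsense because of stray depth readings, so I repeated it with a robust fit, which gave the tilt above.

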